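Stack a double belt pulley on the centring fixture and close the hold-down

ROBOT

A 6-joint arm with a two-finger parallel gripper is mounted at the origin on a cart in front of the work surface, level with it; the furniture and walls round the work are solid. World frame = base frame: x ahead of the robot, y to its left, z up, the work surface at z = 0. Lengths are in mm, angles in degrees, forces in N, time in s.
With the tool pointing down it reaches from about 350 to 850 mm from the base axis. Payload 8.1 kg.
Tool frame: the origin (TCP) lies on the centre line of the jaws, within the pads' length; the fingertips stand 19 mm ahead of it and the grasp point (between the pads) is the TCP; z points along the fingers, y is the line along which they close (so a half turn about z gives the same grasp; the last joint's range is limited). The gripper opens to 85 mm and grips with 20 to 120 N. Pads are 22 mm wide; open, the fingers measure 114 mm over their backs; the gripper's body (76 mm by 85 mm) begins 54 mm behind the grasp point. The pads swing forward as they close: fully open they stand 13 mm farther back than shut.
Start: joints at [-70.783, 7.471, 85.268, -0, 87.261, -4.893], TCP at [245.114, -547.654, 250.292] pointing down, gripper open.
Joint ranges: [-169.43, 169.43], [-51.17, 129.36], [1.28, 143.12], [-76.62, 256.62], [0, 156.53], [-152.29, 152.29]. Speed limits (degrees/s): [136.94, 136.94, 159.86, 180, 180, 180].

INTERFACE

Orientations are given as [roll, pitch, yaw] about the fixed x, y, z axes, in that order (R = Rz(yaw) Ry(pitch) Rx(roll)).
In Python, from bench import r gives the robot as it stands. The module is installed in compiled form; this text tells all that it offers.
- The arm moves only by the tool servo_tool, never from a script. Its arguments are lists of equal length, an entry for each row: "fingers": the finger opening in m, from 0 to 0.0854; "linear": the shift along the tool's x, y, z in m, a list of three; "rotation": the turn, a rotation vector about the tool's x, y, z in degrees, a list of three. A call has 1 to 10 rows; each row is the pose to reach, as a shift and turn from the pose commanded when the call began, along the tool's axes at that moment; what a row does not reach only later rows make up. A row lasts 1/10 s, in which the tool goes at most 50 mm and 8.59 degrees, less where a joint would pass 70% of its speed; a pose out of reach is approached as far as the arm can. A call with a gripper value outside its range is refused whole. The fingers move at their own pace and stop on an object; "force" is the grip in N (left out, the last holds). Time passes only in rows, so rows that repeat a pose let the fingers close. It gives the time, the measured TCP pose, the force, the opening and the grip force at its end, in the units of the state.
- r.sense(): the state, without advancing time (a new reading comes with each control period).
- r.snapshot(name): name is "scene" or "top"; returns a dict with "frame" (384x512x3 uint8, red, green, blue), "fx", "fy", "cx", "cy" (pixels), "camera_from_world" (4x4, takes a point from world to camera coordinates). Camera axes: x right, y up, looking along -z (the intrinsics and any distortion apply to the point x, -y, -z); pixel columns grow to the right and rows downward; lengths in mm; the calibration is good to about 2 mm. A picture is of the moment at which its call begins. There is no depth.
- r.hand_in(): hands the job in; it is judged then, once.
The state is a dict: "time": time; "joint_pos": joint angles; "qd": joint speeds; "joint_efforts": joint torques, N m; "tool_pos": TCP position; "tcp_rot": TCP orientation; "ft_force": force on the tool from outside, world axes, zero at the start; "wrist_torque": the same for the moment, N m; "finger_gap": finger opening in mm; "grip_force": force on a finger pad.
Only numpy, scipy, OpenCV 4.12 (cv2) and the standard library are available. Lean on these libraries where they do the work, as an engineer would, in place of code of your own. Each camera call takes 0.05 s, during which the arm holds its last target. There are 200 camera calls.

TASK

Dry-assemble the double belt pulley for gluing: seat the large flanged wooden pulley hub up on the metal spigot of the plywood fixture, then the small one hub up on top of the large one, each fully home. Then swing the bent steel hold-down over the stack until its pad meets the top and both of its ends lie in the two notched posts. Leave the glue bottle, the jar and the tin standing where they are.

Things in the scene. Friction and masses are not known exactly. Their poses are not given: they have to be found in the camera images.
- spigot (a point): Centre of the foot of the round metal spigot (44 mm in diameter, 10 mm high, chamfered top) on the plywood fixture's board: on the board's top face, 18 mm above the bench. The board, 225 mm along x and 130 mm along y, is fixed to the bench. z is up; +x points to the hinge block, -x to the two notched posts
- hinge (a point): Middle of the hold-down's hinge axis, 85 mm from the spigot on its +x side and 130 mm above the bench; same axes as the spigot, the hinge axis lies along y. It sits at the top of a wooden hinge block 24 mm along x, 105 mm along y, 140 mm high from the bench
- notches (a point): Point midway between the bottoms of the two notches, 78 mm from the spigot on its -x side, 81 mm above the bench. The notches are cut in the tops of two wooden posts (20 x 22 mm, tops 93 mm above the bench) 40 mm either side of this point along y
- large_pulley_centre (a point): Large flanged pulley, turned wood, loose, standing hub up (z up); point on its axis half-way up its 58 mm height. From below: grooved belt rim 100 mm in diameter, 26 mm high (in its under face a recess 47 mm wide, 12 mm deep, for the fixture's spigot), hub 52 mm in diameter from 26 to 50 mm, spigot 34 mm in diameter, 8 mm high. Take it by the hub. About 0.2 kg
- small_pulley_centre (a point): Small flanged pulley, turned wood, loose, standing hub up (z up); point on its axis half-way up its 47 mm height. From below: grooved belt rim 76 mm in diameter, 22 mm high (in its under face a recess 37 mm wide, 10 mm deep, for the large pulley's spigot), hub 44 mm in diameter from 22 to 47 mm. Take it by the hub. About 0.11 kg
- holddown (a joint): Angle (rad) of the bent steel hold-down: 0 = closed, its two ends in the notches; it starts open, leaning back from the spigot, at about 1.85 to 2.2; stop at 2.5. The hinge is stiff: it stays wherever it is left and must be pushed all the way, with about 4 to 8 N at the strap. It closes fully only over a fully seated stack
- strap (a point): Centre of the outer face of the hold-down's flat strap (80 mm along the hinge axis, 24 mm wide, 5 mm thick), 85 mm from the hinge axis; z is the face's outward normal (up when closed); pushing against z closes it. The strap joins two 8 mm rods, 40 mm either side of the middle, that run on to 184 mm from the hinge axis. On its other face a round cork pad, 38 mm wide, 14 mm thick
- glue_bottle: Glue bottle, 61 mm in diameter and 170 mm high, standing close by the large pulley; origin at the centre of its foot
- jar: Glass jar of screws, 66 mm in diameter and 101 mm high, standing close by the small pulley; origin at the centre of its foot
- tin: Round tin, 75 mm in diameter and 80 mm high; origin at the centre of its foot

How it is judged (in metres and radians):
On the way, in this order (a step that is already met when the one before it is completed fails the run):
1. the large pulley sits fully home on the fixture's spigot (horizontal distance between large_pulley_centre and spigot below 0.004 m and z of large_pulley_centre in the frame of spigot below 0.031 m and angle between large_pulley_centre's own z axis and vertical below 0.04 rad), for 0.2 s.
2. the small pulley sits fully home on the large one (horizontal distance between small_pulley_centre and large_pulley_centre below 0.004 m and z of small_pulley_centre in the frame of spigot between 0.07 and 0.076 m and angle between small_pulley_centre's own z axis and vertical below 0.04 rad), for 0.2 s.
At the end, for the whole second after the job is handed in: The large pulley sits on the fixture's spigot and the small one on the large one, each within 4 mm of the axis below, down to 2 mm of fully home and upright within 0.04 rad; the hold-down is closed to within 0.04 rad, so that both its ends lie in the notches (all of step 1 and all of step 2 and value of joint holddown below 0.04 rad); the robot touches nothing.
It fails at once if the glue bottle, the jar or the tin is shifted by more than 25 mm or tipped over (distance of any of glue_bottle, jar, tin from where it was at the start of the episode above 0.025 m or angle between any of glue_bottle, jar, tin's own z axis and vertical above 0.5 rad).
It also fails if it takes over 72 s, if anything falls off the work surface, if the arm or the gripper's body presses on something with over 40 N, if the wrist force passes 120 N, or if a joint passes its speed limit or range.

## Working session

There is one attempt and no reset: what is moved stays moved. The work goes in short steps, Python scripts to look and compute and a tool call to move; the robot and the scene stay as the last step left them, time stands still between calls to the robot, and variables do not carry over. Pictures are saved under pics/ and viewed, at most 13 in all, crops included, and the job is handed in when it is done.

Besides the shell and the picture viewer there is one more tool, called after "Request:" by a JSON object that holds its "method" and its "body", one argument or row to a line. servo_tool: Moves the arm, as the interface text tells. Its arguments: {"type":"object","properties":{"fingers":{"type":"array","items":{"type":"number"}},"linear":{"type":"array","items":{"type":"array","items":{"type":"number"}}},"rotation":{"type":"array","items":{"type":"array","items":{"type":"number"}}},"force":{"type":"number"}},"required":["fingers","linear","rotation"]}

```bash
mkdir -p pics; cat > h.py <<'E'
import numpy as np,cv2,json
from bench import r
def snap(name,tag):
    s=r.snapshot(name); cv2.imwrite(f'pics/{tag}.png',cv2.resize(s['frame'][:,:,::-1],(800,600),interpolation=cv2.INTER_CUBIC))
    d={k:(np.array(v).tolist()) for k,v in s.items() if k!='frame'}; json.dump(d,open(f'pics/{tag}.json','w')); np.save(f'pics/{tag}.npy',s['frame']); return s
def cam(tag): 
    d=json.load(open(f'pics/{tag}.json')); d['T']=np.array(d['camera_from_world']); return d
def proj(c,p):
    q=c['T'][:3,:3]@np.array(p,float)+c['T'][:3,3]
    return np.array([c['cx']+c['fx']*q[0]/-q[2], c['cy']+c['fy']*(-q[1])/-q[2]])
def ray(c,uv,z):
    d=np.array([(uv[0]-c['cx'])/c['fx'],-(uv[1]-c['cy'])/c['fy'],-1.])
    R=c['T'][:3,:3];o=-R.T@c['T'][:3,3];d=R.T@d
    return o+d*(z-o[2])/d[2]
E
python3 - <<'E'
from h import *
for n in('scene','top'):
    s=snap(n,n+'0'); print({k:v for k,v in s.items() if k!='frame'})
print(r.sense())
E
```

```text
{'fx': 432.4536791730529, 'fy': 432.4536791730529, 'cx': 254.28031781819277, 'cy': 196.4078719535109, 'camera_from_world': array([[-8.61560387e-01, -5.07646326e-01,  2.98450670e-03,
         3.79284893e+02],
       [ 3.81252844e-01, -6.43145359e-01,  6.64086076e-01,
        -3.19569797e+02],
       [-3.35201385e-01,  5.73288108e-01,  7.47650170e-01,
        -1.21169688e+03],
       [ 0.00000000e+00,  0.00000000e+00,  0.00000000e+00,
         1.00000000e+00]])}
{'fx': 405.3519851737741, 'fy': 405.3519851737741, 'cx': 247.1395432839088, 'cy': 198.85209227121223, 'camera_from_world': array([[-2.88656695e-05, -9.99913853e-01, -1.31258013e-02,
        -6.71030294e+01],
       [ 9.98742304e-01, -6.86927026e-04,  5.01332048e-02,
        -4.90174833e+02],
       [-5.01379024e-02, -1.31078459e-02,  9.98656285e-01,
        -1.40206063e+03],
       [ 0.00000000e+00,  0.00000000e+00,  0.00000000e+00,
         1.00000000e+00]])}
{'time': 0.1, 'joint_pos': array([-7.07825626e+01,  7.51107784e+00,  8.53222163e+01,  1.37415206e-03,
        8.72621089e+01, -4.89380823e+00]), 'qd': array([ 0.0186986 , -0.14794614, -0.2350673 ,  0.03690328, -0.07483783,
       -0.04462362]), 'joint_efforts': array([ 1.88450547e-03, -5.70953715e+01, -5.01940870e+01, -1.87558439e-04,
        8.12741462e-03, -1.25879556e-04]), 'tool_pos': array([ 244.97519544, -547.20874924,  249.35410659]), 'tcp_rot': array([-1.79905062e+02, -9.50622470e-03,  2.41111710e+01]), 'ft_force': array([-0.39682305, -0.48078493, -0.01786212]), 'wrist_torque': array([ 0.01419803,  0.03157096, -0.03681665]), 'grip_force': 0.0, 'finger_gap': 85.71380464557397}
```

View pics/scene0.png

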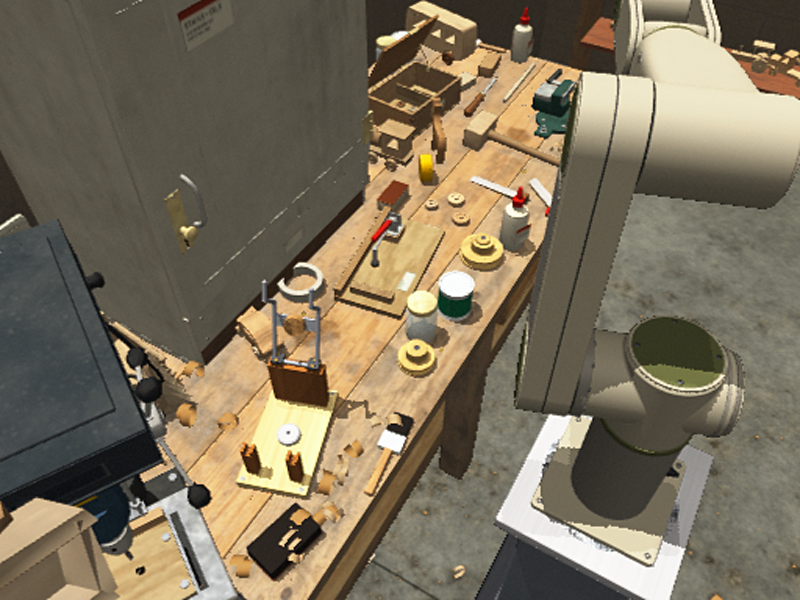

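View pics/top0.png

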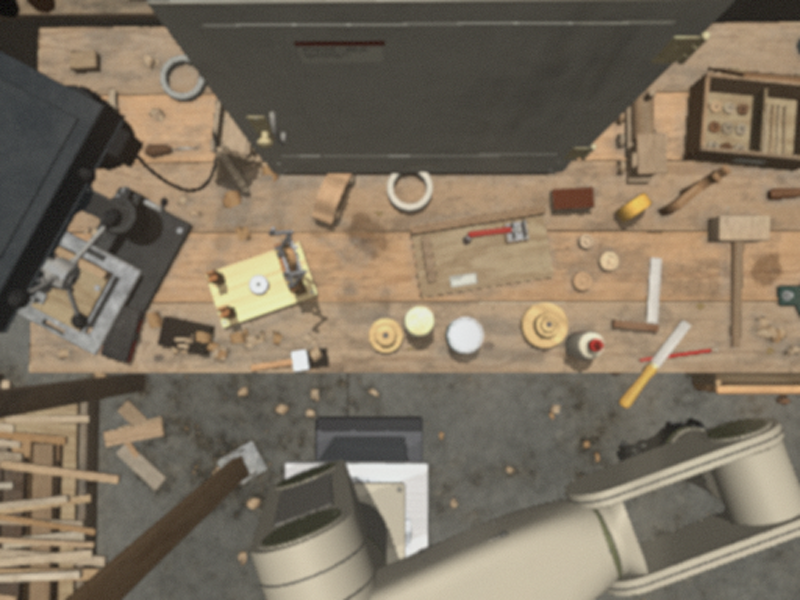

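The scene view shows the fixture at (290,435), small pulley (417,357) and large pulley (482,250). In the top view the spigot is at (259,285), small pulley (385,336), jar (419,320), tin (465,336), large pulley (545,326) and bottle (587,346). Next I'll take enlarged crops.

```bash
python3 - <<'E'
import numpy as np,cv2
f=np.load('pics/top0.npy')[:,:,::-1]
def crop(u,v,w,h,k): return cv2.resize(f[v:v+h,u:u+w],None,fx=k,fy=k,interpolation=cv2.INTER_CUBIC)
a=crop(130,140,80,75,5) ; b=crop(225,190,80,45,5); c=crop(325,180,80,60,5)
out=np.zeros((600,800,3),np.uint8)
out[:375,:400]=a; out[375:600,:400]=b; out[:300,400:]=c
g=np.load('pics/scene0.npy')[:,:,::-1]
out[300:600,400:]=cv2.resize(g[235:325,145:265][:,:],(400,300),interpolation=cv2.INTER_CUBIC)
cv2.imwrite('pics/crop1.png',out)
E
```

```text
(no output)
```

View pics/crop1.png

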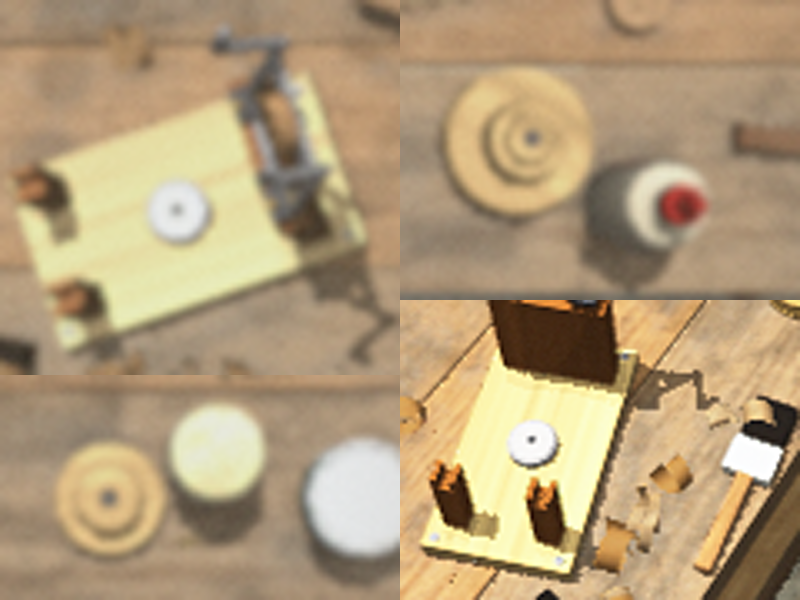

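The crops give these pixel positions in the top view:
- **Spigot disc:** (179,210)
- **Large pulley:** rim spans 443–593 × 67–217, bore at (534,138)
- **Small pulley:** rim spans 56–165 × 440–556
- **Jar lid:** (217,452)
- **Posts:** (42,185) and (80,297)

In the scene crop the spigot is at (532,443).

```bash
python3 - <<'E'
from h import *
t=cam('top0');s=cam('scene0')
def U(x,y,u0,v0,x0,y0,k=5): return (u0+(x-x0+.5)/k-.5, v0+(y-y0+.5)/k-.5)
A=lambda x,y:U(x,y,130,140,0,0); B=lambda x,y:U(x,y,225,190,0,375); C=lambda x,y:U(x,y,325,180,400,0); S=lambda x,y:U(x,y,145,235,400,300,10/3)
P=lambda n,c,uv,z:print(n,np.round(uv,1),ray(c,uv,z).round(1))
P('spig',t,A(179,210),28);P('spigS',s,S(532,443),28)
P('L rim',t,C(518,142),26);P('L hole',t,C(534,138),58);
P('S rim',t,B(110.5,498),22);P('S hole',t,B(108,496),47)
P('jar',t,B(217,452),101);P('bottle tip',t,C(684,206),165);P('tin',t,(465/1.5625-.2,336/1.5625-.2),80)
P('SrimS',s,(417/1.5625,355/1.5625),22);P('SholeS',s,(417/1.5625,347/1.5625),47)
P('LholeS',s,(484/1.5625,237/1.5625),58)
a=ray(t,A(65,350),18);b=ray(t,A(363,243),18);print('edge',a,b,np.degrees(np.arctan2(*(b-a)[1::-1])))
a=ray(t,A(15,208),18);b=ray(t,A(65,350),18);print('edge2',a,b,np.degrees(np.arctan2(*(b-a)[1::-1])))
p1=ray(t,A(42,187),93);p2=ray(t,A(80,298),93);print('posts',p1,p2,(p1+p2)/2,np.degrees(np.arctan2(*(p1-p2)[1::-1])))
E
```

```text
spig [165.4 181.6] [549.4 215.7  28. ]
spigS [184.2 277.6] [545.6 219.5  28. ]
L rim [348.2 208. ] [ 457.7 -414.9   26. ]
L hole [351.4 207.2] [ 459.5 -418.2   58. ]
S rim [246.7 214.2] [436.5 -65.9  22. ]
S hole [246.2 213.8] [437.6 -64.5  47. ]
jar [268. 205.] [ 465.5 -136.5  101. ]
bottle tip [381.4 220.8] [ 414.3 -483.9  165. ]
tin [297.4 214.8] [ 433.7 -234.4   80. ]
SrimS [266.9 227.2] [432.3 -65.4  22. ]
SholeS [266.9 222.1] [433.3 -66.   47. ]
LholeS [309.8 151.7] [ 454.6 -418.5   58. ]
edge [452.64158551 296.48127186  18.        ] [527.09363569  89.15985315  18.        ] -70.24606976713633
edge2 [551.8635716  332.82285989  18.        ] [452.64158551 296.48127186  18.        ] -159.88396153693867
posts [558.71002465 292.75428485  93.        ] [485.15823018 266.60125629  93.        ] [521.93412742 279.67777057  93.        ] 19.57401061657292
```

```bash
cat >> h.py <<'E'
from scipy.spatial.transform import Rotation as Ro
def rot(rpy): return Ro.from_euler('xyz',rpy,degrees=True)
def go(p,rpy,start=None):
    """print shift/turn in tool axes from last commanded pose (cmd.json) to p,rpy; store the new commanded pose"""
    try: c=json.load(open('cmd.json'))
    except OSError: c={'p':[245.114,-547.654,250.292],'q':rot([180,0,24.11]).as_quat().tolist()}
    R=Ro.from_quat(c['q']); p0=np.array(c['p'])
    l=np.round(R.inv().apply(np.array(p)-p0)/1000,4); w=np.round((R.inv()*rot(rpy)).as_rotvec(degrees=True),1)
    print('LIN',l.tolist(),'ROT',w.tolist(),'rows>=',max(np.linalg.norm(l)/.05,np.linalg.norm(w)/8.59).round(1))
    json.dump({'p':(p0+R.apply(l)*1000).tolist(),'q':(R*Ro.from_rotvec(w,degrees=True)).as_quat().tolist()},open('cmd.json','w'))
E
python3 - <<'E'
from h import *
go([456.6,-417.5,200],[180,0,57])
go([456.6,-417.5,50],[180,0,57])
E
```

```text
LIN [0.2462, -0.0324, 0.0503] ROT [0.0, 0.0, -32.9] rows>= 5.1
LIN [0.0, -0.0, 0.15] ROT [-0.0, 0.0, 0.0] rows>= 3.0
```

Request:
{"method": "servo_tool", "body": {
  "fingers": [0.085, 0.085, 0.085, 0.085, 0.085, 0.085, 0.085, 0.085],
  "linear": [
    [0.2462, -0.0324, 0.0503],
    [0.2462, -0.0324, 0.0503],
    [0.2462, -0.0324, 0.0503],
    [0.2462, -0.0324, 0.0503],
    [0.2462, -0.0324, 0.0503],
    [0.2462, -0.0324, 0.0503],
    [0.2462, -0.0324, 0.0503],
    [0.2462, -0.0324, 0.0503]
  ],
  "rotation": [
    [0, 0, -32.9],
    [0, 0, -32.9],
    [0, 0, -32.9],
    [0, 0, -32.9],
    [0, 0, -32.9],
    [0, 0, -32.9],
    [0, 0, -32.9],
    [0, 0, -32.9]
  ],
  "force": 40
}}

```text
time: 0.9
tool_pos: [456.0, -417.9, 199.9]
tcp_rot: [-180.0, 0.0, 57.0]
ft_force: [0.3, -1.0, -0.1]
finger_gap: 84.5
grip_force: 0.0
```

Request:
{"method": "servo_tool", "body": {
  "fingers": [0.085, 0.085, 0.085, 0.085, 0.085, 0.085, 0.085, 0.085],
  "linear": [
    [0, 0, 0.03],
    [0, 0, 0.06],
    [0, 0, 0.09],
    [0, 0, 0.115],
    [0, 0, 0.135],
    [0, 0, 0.145],
    [0, 0, 0.15],
    [0, 0, 0.15]
  ],
  "rotation": [
    [0, 0, 0],
    [0, 0, 0],
    [0, 0, 0],
    [0, 0, 0],
    [0, 0, 0],
    [0, 0, 0],
    [0, 0, 0],
    [0, 0, 0]
  ]
}}

```text
time: 1.7
tool_pos: [456.1, -418.2, 50.2]
tcp_rot: [180.0, 0.0, 56.9]
ft_force: [0.3, 0.2, -0.1]
finger_gap: 84.9
grip_force: 0.0
```

Request:
{"method": "servo_tool", "body": {
  "fingers": [0.04, 0.04, 0.04, 0.04, 0.04, 0.04, 0.04, 0.04, 0.04, 0.04],
  "linear": [
    [0, 0, 0],
    [0, 0, 0],
    [0, 0, 0],
    [0, 0, 0],
    [0, 0, 0],
    [0, 0, 0],
    [0, 0, 0],
    [0, 0, 0],
    [0, 0, 0],
    [0, 0, 0]
  ],
  "rotation": [
    [0, 0, 0],
    [0, 0, 0],
    [0, 0, 0],
    [0, 0, 0],
    [0, 0, 0],
    [0, 0, 0],
    [0, 0, 0],
    [0, 0, 0],
    [0, 0, 0],
    [0, 0, 0]
  ],
  "force": 40
}}

```text
time: 2.7
tool_pos: [457.3, -418.2, 51.7]
tcp_rot: [179.9, 0.0, 57.0]
ft_force: [-1.3, 0.8, 6.0]
finger_gap: 50.3
grip_force: 41.8
```

```bash
python3 - <<'E'
from h import *
go([456.6,-417.5,250],[180,0,57])
go([435,177,250],[180,0,110])
go([547.5,217.6,150],[180,0,110])
E
```

```text
LIN [0.0, -0.0, -0.2] ROT [-0.0, 0.0, 0.0] rows>= 4.0
LIN [0.4869, -0.3418, -0.0] ROT [-0.0, 0.0, -53.0] rows>= 11.9
LIN [-0.0003, 0.1196, 0.1] ROT [-0.0, 0.0, 0.0] rows>= 3.1
```

Request:
{"method": "servo_tool", "body": {
  "fingers": [0.04, 0.04, 0.04, 0.04, 0.04, 0.04, 0.04, 0.04],
  "linear": [
    [0, 0, -0.01],
    [0, 0, -0.03],
    [0, 0, -0.06],
    [0, 0, -0.1],
    [0, 0, -0.14],
    [0, 0, -0.17],
    [0, 0, -0.19],
    [0, 0, -0.2]
  ],
  "rotation": [
    [0, 0, 0],
    [0, 0, 0],
    [0, 0, 0],
    [0, 0, 0],
    [0, 0, 0],
    [0, 0, 0],
    [0, 0, 0],
    [0, 0, 0]
  ]
}}

```text
time: 3.5
tool_pos: [457.3, -418.1, 253.5]
tcp_rot: [179.8, 0.1, 57.0]
ft_force: [0.4, 0.8, -1.3]
finger_gap: 50.2
grip_force: 42.2
```

Request:
{"method": "servo_tool", "body": {
  "fingers": [0.04, 0.04, 0.04, 0.04, 0.04, 0.04, 0.04, 0.04, 0.04, 0.04],
  "linear": [
    [0.0164, -0.0115, 0],
    [0.0491, -0.0345, 0],
    [0.0901, -0.0632, 0],
    [0.1311, -0.092, 0],
    [0.1721, -0.1208, 0],
    [0.213, -0.1495, 0],
    [0.254, -0.1783, 0],
    [0.295, -0.207, 0],
    [0.3359, -0.2358, 0],
    [0.3769, -0.2646, 0]
  ],
  "rotation": [
    [0, 0, 0],
    [0, 0, 0],
    [0, 0, 0],
    [0, 0, 0],
    [0, 0, 0],
    [0, 0, 0],
    [0, 0, 0],
    [0, 0, 0],
    [0, 0, 0],
    [0, 0, 0]
  ]
}}

```text
time: 4.5
tool_pos: [438.9, 44.1, 249.4]
tcp_rot: [-180.0, 0.0, 57.0]
ft_force: [0.8, 0.3, -2.9]
finger_gap: 50.9
grip_force: 42.4
```

Request:
{"method": "servo_tool", "body": {
  "fingers": [0.04, 0.04, 0.04, 0.04, 0.04, 0.04, 0.04, 0.04, 0.04],
  "linear": [
    [0.04, -0.03, 0],
    [0.07, -0.05, 0],
    [0.09, -0.065, 0],
    [0.105, -0.074, 0],
    [0.11, -0.0772, 0],
    [0.11, -0.0772, 0],
    [0.11, -0.0772, 0],
    [0.11, -0.0772, 0],
    [0.11, -0.0772, 0]
  ],
  "rotation": [
    [0, 0, -4],
    [0, 0, -11],
    [0, 0, -19],
    [0, 0, -27],
    [0, 0, -35],
    [0, 0, -43],
    [0, 0, -49],
    [0, 0, -53],
    [0, 0, -53]
  ]
}}

```text
time: 5.4
tool_pos: [434.5, 176.5, 249.2]
tcp_rot: [-179.9, -0.0, 110.1]
ft_force: [-0.2, -0.3, -2.2]
finger_gap: 50.2
grip_force: 42.4
```

Request:
{"method": "servo_tool", "body": {
  "fingers": [0.04, 0.04, 0.04, 0.04, 0.04, 0.04, 0.04],
  "linear": [
    [0, 0.02, 0.01],
    [0, 0.05, 0.03],
    [0, 0.08, 0.06],
    [0, 0.105, 0.08],
    [-0.0003, 0.1196, 0.1],
    [-0.0003, 0.1196, 0.1],
    [-0.0003, 0.1196, 0.1]
  ],
  "rotation": [
    [0, 0, 0],
    [0, 0, 0],
    [0, 0, 0],
    [0, 0, 0],
    [0, 0, 0],
    [0, 0, 0],
    [0, 0, 0]
  ]
}}

```text
time: 6.1
tool_pos: [546.6, 216.8, 149.1]
tcp_rot: [-179.8, -0.0, 109.9]
ft_force: [0.2, -0.7, -2.1]
finger_gap: 50.9
grip_force: 42.6
```

```bash
python3 - <<'E'
from h import *
snap('top','top1');snap('scene','scene1')
out=np.zeros((600,800,3),np.uint8)
f=np.load('pics/top1.npy')[:,:,::-1];g=np.load('pics/scene1.npy')[:,:,::-1]
out[:,:400]=cv2.resize(f[125:245,120:200],(400,600),interpolation=cv2.INTER_CUBIC)
out[:,400:]=cv2.resize(g[190:340,135:235],(400,600),interpolation=cv2.INTER_CUBIC)
cv2.imwrite('pics/crop2.png',out); s=r.sense();print(s['tool_pos'],s['tcp_rot'],s['ft_force'])
E
```

```text
[547.46355955 217.13324308 151.12788175] [1.79944193e+02 1.22734311e-03 1.09964204e+02] [-0.63939824 -0.37279583 -1.59499917]
```

View pics/crop2.png

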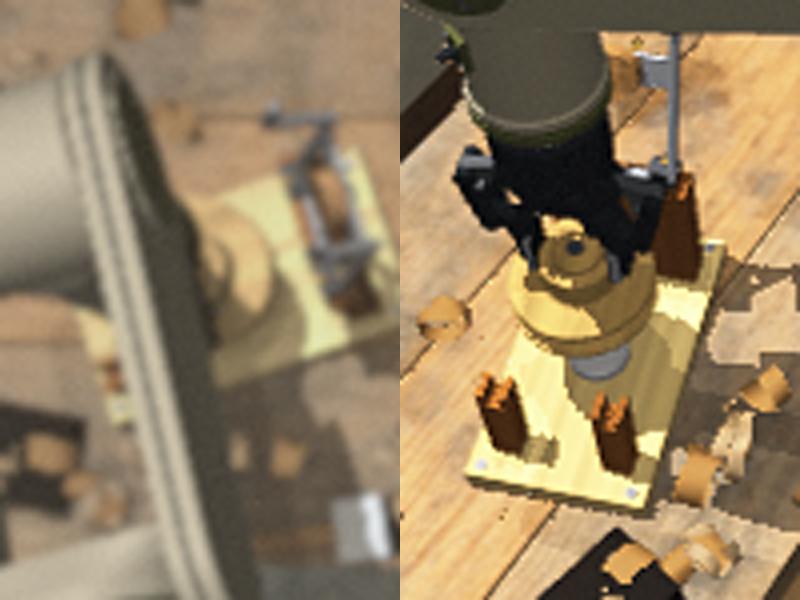

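The top view is mostly blocked by the arm, with only the right arc of the rim visible up to about (278,270). The scene view shows the pulley held level, with its bore at (577,247) and the rim spanning 511–657. The spigot is visible below it.

```bash
python3 - <<'E'
from h import *
c=cam('scene1')
S=lambda x,y:(135+(x-400+.5)/4-.5,190+(y+.5)/4-.5)
S0=lambda x,y:(145+(x-400+.5)/(10/3)-.5,235+(y-300+.5)/(10/3)-.5)
print('hole',ray(c,S(577,247),158.5))
print('spig0',ray(c,S0(532,443),28))
# overlay model outlines in a large crop, current assumed pose
g=np.load('pics/scene1.npy')[:,:,::-1];k=6;u0,v0=145,225
im=cv2.resize(g[v0:v0+75,u0:u0+100],None,fx=k,fy=k,interpolation=cv2.INTER_CUBIC)
g0=np.load('pics/scene0.npy')[:,:,::-1]
im0=cv2.resize(g0[255:305,155:215],None,fx=k,fy=k,interpolation=cv2.INTER_CUBIC)
def circ(im,c,ctr,rad,z,col,u0,v0):
    a=np.linspace(0,2*np.pi,120);pts=[(proj(c,[ctr[0]+rad*np.cos(t),ctr[1]+rad*np.sin(t),z])-[u0,v0]+.5)*k-.5 for t in a]
    cv2.polylines(im,[np.int32(np.round(pts))],True,col,1)
p=ray(c,S(577,247),158.5)[:2]
for rad,z in((50,126.5),(50,100.5),(26,150.5),(17,158.5)): circ(im,c,p,rad,z,(255,0,0),u0,v0)
p0=ray(c,S0(532,443),28)[:2]
circ(im0,c,p0,22,18,(0,0,255),155,255);circ(im0,c,p0,20.5,28,(255,0,0),155,255)
out=np.zeros((600,800,3),np.uint8);out[:450,:600]=im;out[300:600,440:800]=im0;cv2.imwrite('pics/crop3.png',out)
E
```

```text
hole [545.51636095 217.67812022 158.5       ]
spig0 [545.55160341 219.46487225  28.        ]
```

View pics/crop3.png

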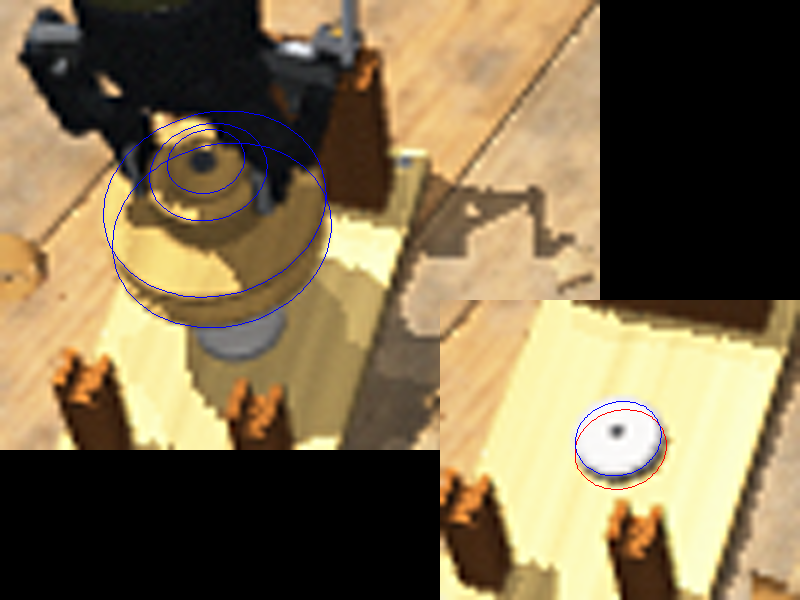

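The overlays fit the pulley. The spigot's centre hole at (617,431) shows the true centre is about 1 px higher in the scene image than my first reading.

```bash
python3 - <<'E'
from h import *
c=cam('scene1');t=cam('top0')
for n,cc,z0,s in(('scene','scene0',(255,305,155,215),-1),('top','top0',(165,200,145,190),0)):
    g=np.load(f'pics/{cc}.npy').astype(int).sum(2); cm=cam(cc)
    ctr=(184,277) if n=='scene' else (165,181)
    sub=g[ctr[1]-5:ctr[1]+6,ctr[0]-5:ctr[0]+6]; print(sub)
print('spig hole scene',ray(c,(184.1,276.4),28))
E
```

```text
[[697 714 737 751 752 751 752 750 750 725 672]
 [715 744 748 749 749 750 750 750 751 752 743]
 [741 746 747 747 750 752 750 750 747 749 748]
 [745 741 743 746 744 690 710 753 747 747 751]
 [748 747 748 742 528 251 476 755 742 741 747]
 [744 744 747 745 571 345 593 759 746 744 750]
 [748 748 748 751 749 705 760 750 747 747 751]
 [746 744 744 746 749 752 750 749 747 747 741]
 [732 747 748 747 747 746 745 747 749 748 701]
 [709 746 752 750 750 750 752 756 756 711 579]
 [612 692 714 730 743 739 724 705 643 601 381]]
[[626 627 628 640 642 644 641 639 611 611 595]
 [629 643 653 671 672 678 677 669 645 617 603]
 [638 661 683 690 692 694 694 684 677 646 608]
 [648 681 695 693 690 689 696 696 698 669 611]
 [658 687 696 687 662 635 667 691 698 684 628]
 [669 696 694 671 592 538 611 683 703 692 658]
 [671 691 694 669 591 540 606 682 700 694 647]
 [662 688 698 683 656 642 665 689 697 687 610]
 [639 681 699 693 693 686 692 698 694 669 570]
 [616 653 685 696 699 699 701 698 672 607 527]
 [599 599 633 669 681 682 682 662 600 520 509]]
spig hole scene [548.21238866 216.60999739  28.        ]
```

```bash
python3 - <<'E'
from h import *
go([550,216.7,82],[180,0,110]); go([550,216.7,70],[180,0,110])
E
```

```text
LIN [-0.0017, 0.002, 0.068] ROT [-0.0, 0.0, 0.0] rows>= 1.4
LIN [-0.0, 0.0, 0.012] ROT [-0.0, 0.0, 0.0] rows>= 0.2
```

Request:
{"method": "servo_tool", "body": {
  "fingers": [0.04, 0.04, 0.04, 0.04, 0.04, 0.04, 0.04],
  "linear": [
    [-0.0017, 0.002, 0.01],
    [-0.0017, 0.002, 0.025],
    [-0.0017, 0.002, 0.04],
    [-0.0017, 0.002, 0.055],
    [-0.0017, 0.002, 0.064],
    [-0.0017, 0.002, 0.068],
    [-0.0017, 0.002, 0.068]
  ],
  "rotation": [
    [0, 0, 0],
    [0, 0, 0],
    [0, 0, 0],
    [0, 0, 0],
    [0, 0, 0],
    [0, 0, 0],
    [0, 0, 0]
  ]
}}

```text
time: 6.9
tool_pos: [549.4, 216.1, 81.0]
tcp_rot: [-179.9, -0.0, 110.0]
ft_force: [0.1, 0.2, -1.7]
finger_gap: 50.5
grip_force: 42.7
```

Request:
{"method": "servo_tool", "body": {
  "fingers": [0.04, 0.04, 0.04, 0.04, 0.04, 0.04, 0.04],
  "linear": [
    [0, 0, 0.002],
    [0, 0, 0.004],
    [0, 0, 0.006],
    [0, 0, 0.008],
    [0, 0, 0.01],
    [0, 0, 0.012],
    [0, 0, 0.012]
  ],
  "rotation": [
    [0, 0, 0],
    [0, 0, 0],
    [0, 0, 0],
    [0, 0, 0],
    [0, 0, 0],
    [0, 0, 0],
    [0, 0, 0]
  ]
}}

```text
time: 7.6
tool_pos: [550.1, 216.3, 70.9]
tcp_rot: [180.0, -0.0, 110.0]
ft_force: [-1.4, 0.0, -0.3]
finger_gap: 50.2
grip_force: 44.0
```

Request:
{"method": "servo_tool", "body": {
  "fingers": [0.04, 0.04, 0.04, 0.04],
  "linear": [
    [0, 0, 0.001],
    [0, 0, 0.002],
    [0, 0, 0.003],
    [0, 0, 0.003]
  ],
  "rotation": [
    [0, 0, 0],
    [0, 0, 0],
    [0, 0, 0],
    [0, 0, 0]
  ]
}}

```text
time: 8.0
tool_pos: [549.9, 216.5, 69.7]
tcp_rot: [-180.0, -0.0, 110.0]
ft_force: [-17.0, -4.1, 23.7]
finger_gap: 50.4
grip_force: 46.5
```

Request:
{"method": "servo_tool", "body": {
  "fingers": [0.04, 0.06, 0.085, 0.085, 0.085, 0.085, 0.085],
  "linear": [
    [0, 0, -0.002],
    [0, 0, -0.002],
    [0, 0, -0.002],
    [0, 0, -0.002],
    [0, 0, -0.002],
    [0, 0, -0.002],
    [0, 0, -0.002]
  ],
  "rotation": [
    [0, 0, 0],
    [0, 0, 0],
    [0, 0, 0],
    [0, 0, 0],
    [0, 0, 0],
    [0, 0, 0],
    [0, 0, 0]
  ]
}}

```text
time: 8.7
tool_pos: [550.0, 216.2, 68.9]
tcp_rot: [-180.0, 0.0, 110.0]
ft_force: [0.8, -0.1, 1.1]
finger_gap: 85.0
grip_force: 0.0
```

Request:
{"method": "servo_tool", "body": {
  "fingers": [0.085, 0.085, 0.085, 0.085, 0.085, 0.085, 0.085, 0.085],
  "linear": [
    [0, 0, -0.01],
    [0, 0, -0.03],
    [0, 0, -0.06],
    [0, 0, -0.1],
    [0, 0, -0.14],
    [0, 0, -0.17],
    [0, 0, -0.181],
    [0, 0, -0.181]
  ],
  "rotation": [
    [0, 0, 0],
    [0, 0, 0],
    [0, 0, 0],
    [0, 0, 0],
    [0, 0, 0],
    [0, 0, 0],
    [0, 0, 0],
    [0, 0, 0]
  ]
}}

```text
time: 9.5
tool_pos: [551.1, 216.6, 252.7]
tcp_rot: [179.7, 0.0, 110.0]
ft_force: [-0.4, -0.1, -0.6]
finger_gap: 85.2
grip_force: 0.0
```

```bash
python3 - <<'E'
from h import *
json.dump({'p':[550,216.7,250],'q':rot([180,0,110]).as_quat().tolist()},open('cmd.json','w'))
print(r.sense()['tool_pos'])
go([450,180,250],[180,0,110])
# small at
go([435.5,-65.5,200],[180,0,112])
go([435.5,-65.5,49],[180,0,112])
E
```

```text
[551.09043311 216.584299   252.726205  ]
LIN [-0.0003, -0.1065, -0.0] ROT [0.0, 0.0, 0.0] rows>= 2.1
LIN [-0.2257, -0.0976, 0.05] ROT [0.0, 0.0, -2.0] rows>= 5.0
LIN [-0.0, -0.0, 0.151] ROT [-0.0, 0.0, -0.0] rows>= 3.0
```

Request:
{"method": "servo_tool", "body": {
  "fingers": [0.085, 0.085, 0.085, 0.085, 0.085],
  "linear": [
    [0, -0.03, 0],
    [0, -0.07, 0],
    [0, -0.1, 0],
    [-0.0003, -0.1065, 0],
    [-0.0003, -0.1065, 0]
  ],
  "rotation": [
    [0, 0, 0],
    [0, 0, 0],
    [0, 0, 0],
    [0, 0, 0],
    [0, 0, 0]
  ]
}}

```text
time: 10.0
tool_pos: [448.9, 179.1, 248.4]
tcp_rot: [-179.9, -0.0, 110.0]
ft_force: [0.8, -0.8, -0.2]
finger_gap: 84.8
grip_force: 0.0
```

Request:
{"method": "servo_tool", "body": {
  "fingers": [0.085, 0.085, 0.085, 0.085, 0.085, 0.085, 0.085, 0.085, 0.085],
  "linear": [
    [-0.02, -0.009, 0.004],
    [-0.06, -0.026, 0.013],
    [-0.1, -0.043, 0.022],
    [-0.14, -0.061, 0.031],
    [-0.18, -0.078, 0.04],
    [-0.21, -0.091, 0.047],
    [-0.2257, -0.0976, 0.05],
    [-0.2257, -0.0976, 0.05],
    [-0.2257, -0.0976, 0.05]
  ],
  "rotation": [
    [0, 0, 0],
    [0, 0, 0],
    [0, 0, 0],
    [0, 0, 0],
    [0, 0, 0],
    [0, 0, -1],
    [0, 0, -2],
    [0, 0, -2],
    [0, 0, -2]
  ]
}}

```text
time: 10.9
tool_pos: [435.9, -66.0, 199.4]
tcp_rot: [-180.0, -0.1, 111.9]
ft_force: [-0.3, 0.1, -0.8]
finger_gap: 85.0
grip_force: 0.0
```

```bash
python3 - <<'E'
from h import *
snap('top','top2');snap('scene','scene2')
f=np.load('pics/top2.npy')[:,:,::-1];g=np.load('pics/scene2.npy')[:,:,::-1];g0=np.load('pics/scene0.npy')[:,:,::-1]
k=6
def crop(im,u,v): return cv2.resize(im[v:v+50,u:u+66],None,fx=k,fy=k,interpolation=cv2.INTER_CUBIC)[:300,:396]
def circ(im,c,ctr,rad,z,u0,v0):
    pts=[(proj(c,[ctr[0]+rad*np.cos(t),ctr[1]+rad*np.sin(t),z])-[u0,v0]+.5)*k-.5 for t in np.linspace(0,6.28,120)]
    cv2.polylines(im,[np.int32(np.round(pts))],True,(255,0,0),1)
a=crop(f,130,155);b=crop(g,150,250);b2=b.copy();a2=a.copy()
ct,cs=cam('top2'),cam('scene2')
for rad,z in((50,44),(26,68),(17,76)): circ(a2,ct,(549.7,216.8),rad,z,130,155);circ(b2,cs,(548.2,216.6),rad,z,150,250)
circ(b2,cs,(548.2,216.6),50,18,150,250)
out=np.zeros((600,800,3),np.uint8);out[:300,:396]=a;out[:300,400:796]=a2;out[300:,:396]=b;out[300:,400:796]=b2
cv2.imwrite('pics/crop4.png',out);print(r.sense()['tool_pos'])
E
```

```text
[435.97954081 -65.24460731 199.87348497]
```

View pics/crop4.png

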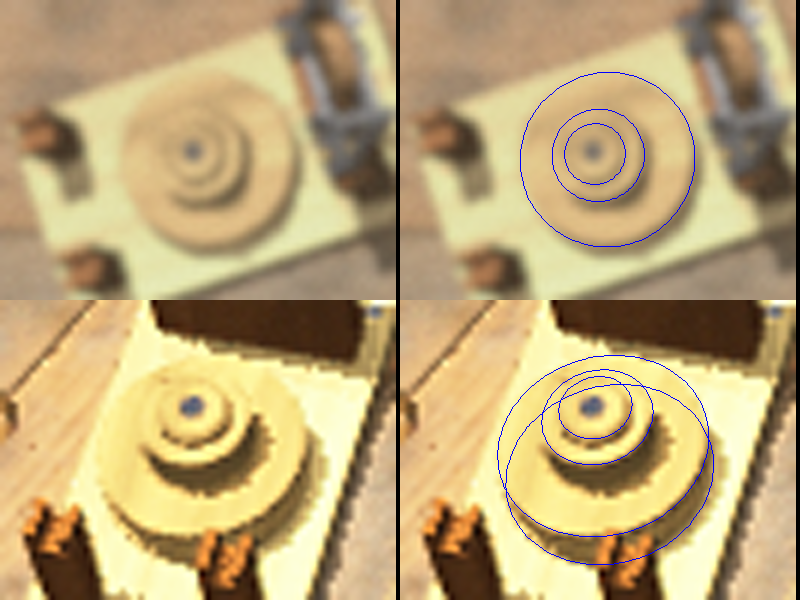

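The overlay matches the rim, hub and spigot circles in both views, so the large pulley is home. Its bore is at (192,150) in the top crop and (192,406) in the scene crop. Next I'll grasp the small pulley.

Request:
{"method": "servo_tool", "body": {
  "fingers": [0.085, 0.085, 0.085, 0.085, 0.085, 0.085, 0.085, 0.085],
  "linear": [
    [0, 0, 0.03],
    [0, 0, 0.06],
    [0, 0, 0.09],
    [0, 0, 0.115],
    [0, 0, 0.135],
    [0, 0, 0.146],
    [0, 0, 0.151],
    [0, 0, 0.151]
  ],
  "rotation": [
    [0, 0, 0],
    [0, 0, 0],
    [0, 0, 0],
    [0, 0, 0],
    [0, 0, 0],
    [0, 0, 0],
    [0, 0, 0],
    [0, 0, 0]
  ]
}}

```text
time: 11.8
tool_pos: [435.7, -65.5, 49.0]
tcp_rot: [-180.0, -0.0, 112.0]
ft_force: [-0.3, 0.4, 0.9]
finger_gap: 85.1
grip_force: 0.0
```

Request:
{"method": "servo_tool", "body": {
  "fingers": [0.03, 0.03, 0.03, 0.03, 0.03, 0.03, 0.03, 0.03, 0.03, 0.03],
  "linear": [
    [0, 0, 0],
    [0, 0, 0],
    [0, 0, 0],
    [0, 0, 0],
    [0, 0, 0],
    [0, 0, 0],
    [0, 0, 0],
    [0, 0, 0],
    [0, 0, 0],
    [0, 0, 0]
  ],
  "rotation": [
    [0, 0, 0],
    [0, 0, 0],
    [0, 0, 0],
    [0, 0, 0],
    [0, 0, 0],
    [0, 0, 0],
    [0, 0, 0],
    [0, 0, 0],
    [0, 0, 0],
    [0, 0, 0]
  ],
  "force": 40
}}

```text
time: 12.8
tool_pos: [436.4, -66.2, 50.2]
tcp_rot: [179.9, 0.1, 112.0]
ft_force: [-1.4, 0.0, 6.2]
finger_gap: 42.6
grip_force: 39.9
```

Request:
{"method": "servo_tool", "body": {
  "fingers": [0.03, 0.03, 0.03, 0.03, 0.03, 0.03, 0.03, 0.03],
  "linear": [
    [0, 0, -0.01],
    [0, 0, -0.03],
    [0, 0, -0.06],
    [0, 0, -0.1],
    [0, 0, -0.14],
    [0, 0, -0.18],
    [0, 0, -0.2],
    [0, 0, -0.201]
  ],
  "rotation": [
    [0, 0, 0],
    [0, 0, 0],
    [0, 0, 0],
    [0, 0, 0],
    [0, 0, 0],
    [0, 0, 0],
    [0, 0, 0],
    [0, 0, 0]
  ]
}}

```text
time: 13.6
tool_pos: [437.3, -66.5, 254.6]
tcp_rot: [179.7, 0.3, 112.0]
ft_force: [-0.2, 0.1, -0.5]
finger_gap: 42.4
grip_force: 40.8
```

```bash
python3 - <<'E'
from h import *
json.dump({'p':[435.5,-65.5,250],'q':rot([180,0,112]).as_quat().tolist()},open('cmd.json','w'))
go([445,180,250],[180,0,110]);go([550,216.7,170],[180,0,110])
print(ray(cam('top2'),(161.6,179.6),76),ray(cam('scene2'),(181.6,267.25),76))
E
```

```text
LIN [0.2241, 0.1008, 0.0] ROT [-0.0, -0.0, 2.0] rows>= 4.9
LIN [-0.0015, 0.1112, 0.08] ROT [-0.0, -0.0, 0.0] rows>= 2.7
[551.64362711 218.19638032  76.        ] [549.68774289 216.86178635  76.        ]
```

Request:
{"method": "servo_tool", "body": {
  "fingers": [0.03, 0.03, 0.03, 0.03, 0.03, 0.03, 0.03, 0.03],
  "linear": [
    [0.02, 0.009, 0],
    [0.06, 0.027, 0],
    [0.1, 0.045, 0],
    [0.14, 0.063, 0],
    [0.18, 0.081, 0],
    [0.21, 0.0945, 0],
    [0.2241, 0.1008, 0],
    [0.2241, 0.1008, 0]
  ],
  "rotation": [
    [0, 0, 0],
    [0, 0, 0],
    [0, 0, 1],
    [0, 0, 2],
    [0, 0, 2],
    [0, 0, 2],
    [0, 0, 2],
    [0, 0, 2]
  ]
}}

```text
time: 14.4
tool_pos: [443.9, 181.3, 248.4]
tcp_rot: [-179.9, -0.0, 110.2]
ft_force: [0.1, 0.6, -1.3]
finger_gap: 42.0
grip_force: 40.8
```

Request:
{"method": "servo_tool", "body": {
  "fingers": [0.03, 0.03, 0.03, 0.03, 0.03, 0.03, 0.03],
  "linear": [
    [0, 0.02, 0],
    [0, 0.05, 0.02],
    [0, 0.08, 0.05],
    [0, 0.1, 0.07],
    [-0.0015, 0.1112, 0.08],
    [-0.0015, 0.1112, 0.08],
    [-0.0015, 0.1112, 0.08]
  ],
  "rotation": [
    [0, 0, 0],
    [0, 0, 0],
    [0, 0, 0],
    [0, 0, 0],
    [0, 0, 0],
    [0, 0, 0],
    [0, 0, 0]
  ]
}}

```text
time: 15.1
tool_pos: [549.4, 215.1, 169.2]
tcp_rot: [-179.9, 0.0, 110.0]
ft_force: [-0.2, -0.3, -0.7]
finger_gap: 42.1
grip_force: 41.1
```

```bash
python3 - <<'E'
from h import *
snap('scene','scene3');snap('top','top3')
g=np.load('pics/scene3.npy')[:,:,::-1];k=6;u0,v0=145,190;c=cam('scene3')
im=cv2.resize(g[v0:v0+100,u0:u0+66],None,fx=k,fy=k,interpolation=cv2.INTER_CUBIC);b=im.copy()
def circ(im,c,ctr,rad,z):
    pts=[(proj(c,[ctr[0]+rad*np.cos(t),ctr[1]+rad*np.sin(t),z])-[u0,v0]+.5)*k-.5 for t in np.linspace(0,6.28,120)]
    cv2.polylines(im,[np.int32(np.round(pts))],True,(255,0,0),1)
for rad,z in((38,120.5),(38,142.5),(22,167.5)): circ(b,c,(549.7,216.9),rad,z)
out=np.zeros((600,800,3),np.uint8);out[:,:396]=im;out[:,400:796]=b;cv2.imwrite('pics/crop5.png',out);print(r.sense()['tool_pos'])
print((proj(c,(549.7,216.9,167.5))-[u0,v0]+.5)*k-.5)
E
```

```text
[549.89848289 215.68140676 170.77368741]
[196.62040596 353.8832836 ]
```

View pics/crop5.png

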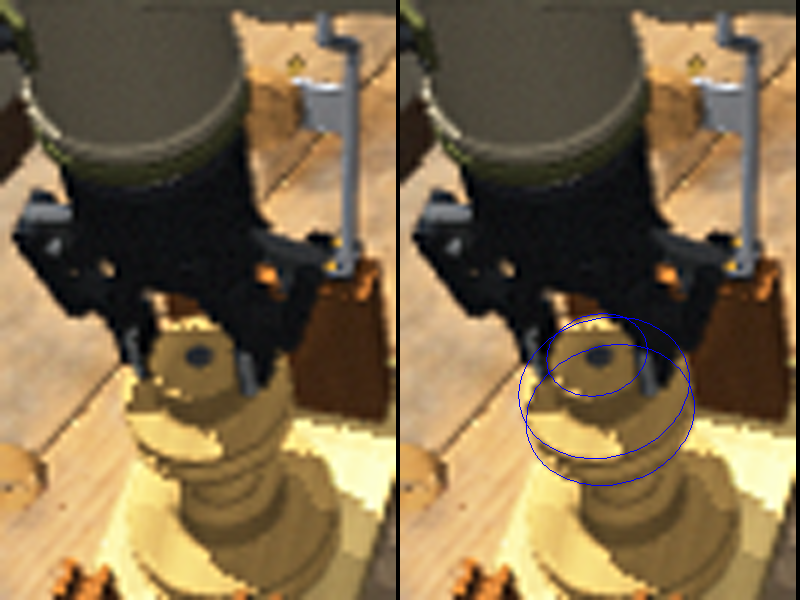

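The small pulley is held level, with its bore at (198,355) against a prediction of (197,354). Any offset is under about 1 mm. I'll refine it with a bore centroid.

```bash
python3 - <<'E'
from h import *
def cen(tag,u,v):
    g=np.load(f'pics/{tag}.npy').astype(float).sum(2);s=g[v-4:v+5,u-4:u+5];print(s.astype(int))
    w=np.clip(np.median(s)*.75-s,0,None);yy,xx=np.mgrid[v-4:v+5,u-4:u+5];return (w*xx).sum()/w.sum(),(w*yy).sum()/w.sum()
a=cen('scene2',182,267);b=cen('scene3',178,249);c=cam('scene3')
print(a,b,ray(c,a,76),ray(c,b,167.5))
E
```

```text
[[562 578 562 573 580 567 592 618 650]
 [596 588 581 593 616 617 626 581 606]
 [573 594 584 605 625 630 644 637 589]
 [607 591 510 423 328 487 648 650 637]
 [602 569 374 317 327 379 586 654 642]
 [607 563 319 328 327 425 634 653 645]
 [595 585 548 466 493 555 653 647 616]
 [594 596 624 629 645 655 652 617 488]
 [535 591 621 626 640 644 593 499 381]]
[[297 287 280 264 261 266 274 254 147]
 [310 294 284 271 279 280 281 275 266]
 [310 284 268 227 204 248 276 275 287]
 [286 264 170 119 110 139 214 278 270]
 [271 238 110 119 117 137 205 282 284]
 [276 272 173 131 129 154 239 281 282]
 [280 288 285 241 215 283 278 283 275]
 [274 283 291 285 279 268 276 279 278]
 [279 280 287 280 275 274 283 287 281]]
(np.float64(181.66943220119265), np.float64(267.5149079595541)) (np.float64(177.8354396343103), np.float64(248.6875504167787)) [548.99581193 217.46147598  76.        ] [548.36012601 216.56693372 167.5       ]
```

Request:
{"method": "servo_tool", "body": {
  "fingers": [0.03, 0.03, 0.03, 0.03, 0.03, 0.03],
  "linear": [
    [0.0006, 0.0009, 0.01],
    [0.0006, 0.0009, 0.025],
    [0.0006, 0.0009, 0.037],
    [0.0006, 0.0009, 0.043],
    [0.0006, 0.0009, 0.043],
    [0.0006, 0.0009, 0.043]
  ],
  "rotation": [
    [0, 0, 0],
    [0, 0, 0],
    [0, 0, 0],
    [0, 0, 0],
    [0, 0, 0],
    [0, 0, 0]
  ]
}}

```text
time: 15.8
tool_pos: [550.6, 217.1, 126.8]
tcp_rot: [-180.0, -0.0, 110.0]
ft_force: [-0.4, 0.9, -1.1]
finger_gap: 42.4
grip_force: 41.1
```

Request:
{"method": "servo_tool", "body": {
  "fingers": [0.03, 0.03, 0.03, 0.03, 0.03, 0.03],
  "linear": [
    [0, 0, 0.0015],
    [0, 0, 0.003],
    [0, 0, 0.0045],
    [0, 0, 0.006],
    [0, 0, 0.0075],
    [0, 0, 0.0075]
  ],
  "rotation": [
    [0, 0, 0],
    [0, 0, 0],
    [0, 0, 0],
    [0, 0, 0],
    [0, 0, 0],
    [0, 0, 0]
  ]
}}

```text
time: 16.4
tool_pos: [550.5, 217.0, 119.1]
tcp_rot: [-180.0, -0.0, 110.0]
ft_force: [-0.5, -0.8, -0.3]
finger_gap: 42.2
grip_force: 41.0
```

In without contact. I'll press home gently, release, then lift.

Request:
{"method": "servo_tool", "body": {
  "fingers": [0.03, 0.03, 0.03, 0.03],
  "linear": [
    [0, 0, 0.001],
    [0, 0, 0.002],
    [0, 0, 0.003],
    [0, 0, 0.003]
  ],
  "rotation": [
    [0, 0, 0],
    [0, 0, 0],
    [0, 0, 0],
    [0, 0, 0]
  ]
}}

```text
time: 16.8
tool_pos: [550.8, 216.9, 118.3]
tcp_rot: [180.0, 0.0, 110.0]
ft_force: [-8.2, -4.7, 13.4]
finger_gap: 42.2
grip_force: 42.4
```

Request:
{"method": "servo_tool", "body": {
  "fingers": [0.03, 0.05, 0.085, 0.085, 0.085, 0.085, 0.085],
  "linear": [
    [0, 0, -0.002],
    [0, 0, -0.002],
    [0, 0, -0.002],
    [0, 0, -0.002],
    [0, 0, -0.002],
    [0, 0, -0.002],
    [0, 0, -0.002]
  ],
  "rotation": [
    [0, 0, 0],
    [0, 0, 0],
    [0, 0, 0],
    [0, 0, 0],
    [0, 0, 0],
    [0, 0, 0],
    [0, 0, 0]
  ]
}}

```text
time: 17.5
tool_pos: [550.6, 217.1, 118.4]
tcp_rot: [-180.0, -0.0, 110.0]
ft_force: [0.3, 0.7, 0.1]
finger_gap: 84.9
grip_force: 0.0
```

Request:
{"method": "servo_tool", "body": {
  "fingers": [0.085, 0.085, 0.085, 0.085, 0.085, 0.085, 0.085],
  "linear": [
    [0, 0, -0.01],
    [0, 0, -0.03],
    [0, 0, -0.06],
    [0, 0, -0.1],
    [0, 0, -0.12],
    [0, 0, -0.13],
    [0, 0, -0.13]
  ],
  "rotation": [
    [0, 0, 0],
    [0, 0, 0],
    [0, 0, 0],
    [0, 0, 0],
    [0, 0, 0],
    [0, 0, 0],
    [0, 0, 0]
  ]
}}

```text
time: 18.2
tool_pos: [551.5, 217.3, 250.6]
tcp_rot: [179.8, 0.0, 110.0]
ft_force: [0.1, -0.1, 0.1]
finger_gap: 84.7
grip_force: 0.0
```

Request:
{"method": "servo_tool", "body": {
  "fingers": [0.085, 0.085, 0.085, 0.085, 0.085, 0.085, 0.085],
  "linear": [
    [0, -0.03, 0],
    [0, -0.07, 0],
    [0, -0.12, 0],
    [0, -0.16, 0],
    [0, -0.18, 0],
    [0, -0.18, 0],
    [0, -0.18, 0]
  ],
  "rotation": [
    [0, 0, 0],
    [0, 0, 0],
    [0, 0, 0],
    [0, 0, 0],
    [0, 0, 0],
    [0, 0, 0],
    [0, 0, 0]
  ]
}}

```text
time: 18.9
tool_pos: [381.2, 155.4, 247.4]
tcp_rot: [-179.9, -0.0, 110.0]
ft_force: [1.1, 1.5, 0.3]
finger_gap: 85.1
grip_force: 0.0
```

```bash
python3 - <<'E'
from h import *
snap('scene','scene4');snap('top','top4')
g=np.load('pics/scene4.npy')[:,:,::-1];f=np.load('pics/top4.npy')[:,:,::-1];k=5
def circ(im,c,ctr,rad,z,u0,v0):
    pts=[(proj(c,[ctr[0]+rad*np.cos(t),ctr[1]+rad*np.sin(t),z])-[u0,v0]+.5)*k-.5 for t in np.linspace(0,6.28,120)]
    cv2.polylines(im,[np.int32(np.round(pts))],True,(255,0,0),1)
im=cv2.resize(g[175:295,145:225],None,fx=k,fy=k,interpolation=cv2.INTER_CUBIC)
a=cv2.resize(f[140:220,130:210],None,fx=k,fy=k,interpolation=cv2.INTER_CUBIC)
for rad,z in((38,68),(38,90),(22,115)): circ(im,cam('scene4'),(549,217.4),rad,z,145,175);circ(a,cam('top4'),(551.,217.8),rad,z,130,140)
out=np.zeros((600,800,3),np.uint8);out[:,:400]=im;out[:400,400:]=a;cv2.imwrite('pics/crop6.png',out);s=r.sense();print(s['tool_pos'],s['tcp_rot'],s['joint_pos'])
E
```

```text
[381.83074215 155.59151715 247.79524477] [-1.79945604e+02 -7.88054094e-03  1.10006512e+02] [ 1.50344341e+01 -2.28982093e+01  1.13200509e+02  3.13636889e-03
  8.97525750e+01 -4.97209656e+00]
```

View pics/crop6.png

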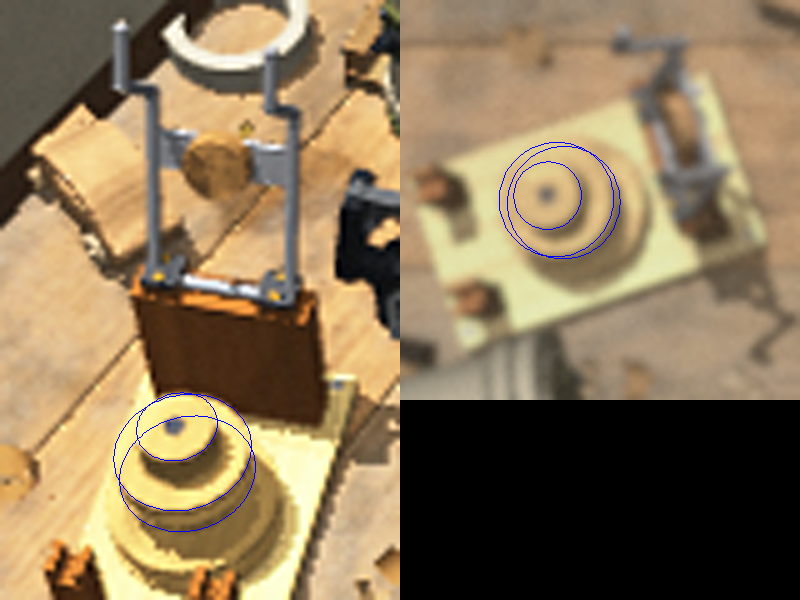

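Both pulleys are home: the overlay matches and the bore is at (175,425). The hold-down stands open with its pad at (218,168), rods jogging at (295,112) and (150,90), and rod ends at (272,50) and (122,25). Next I'll fit its angle.

```bash
cat >> h.py <<'E'
D=np.array([np.cos(np.radians(-70)),np.sin(np.radians(-70)),0]);E_=np.array([-D[1],D[0],0])
SP=np.array([549.7,217.2,0])
def fx(x,y,z): return SP+D*x+E_*y+np.array([0,0,z])   # fixture -> world
def hd(u,y,n,th): return (85-u*np.cos(th)+n*np.sin(th), y, 130+u*np.sin(th)+n*np.cos(th))
E
python3 - <<'E'
from h import *
from scipy.optimize import least_squares
c=cam('scene4');Q=lambda x,y:np.array((145+(x+.5)/5-.5,175+(y+.5)/5-.5))
print('y dir',E_, 'L rod should be',)
for th in(1.8,1.9,2.0,2.1,2.2):
    f=lambda u,y,n:((proj(c,fx(*hd(u,y,n,th)))-[145,175]+.5)*5-.5).round(0)
    print(th,'pad',f(85,0,-16.5),'hingeR',f(0,-40,0),'L',f(0,40,0),'strapends',f(85,-36,0),f(85,36,0))
def res(x): 
    th,ub,ue,n=x; g=lambda u,y,n:(proj(c,fx(*hd(u,y,n,th)))-[145,175]+.5)*5-.5
    return np.r_[g(85,0,-16.5)-[218,168],g(ub,40,0)-[150,90],g(ub,-40,0)-[294,112],g(ue,40,n)-[122,25],g(ue,-40,n)-[272,50]]
o=least_squares(res,[2,130,180,-45]);print(o.x,o.fun.round(1))
E
```

```text
y dir [0.93969262 0.34202014 0.        ] L rod should be
1.8 pad [200. 185.] hingeR [285. 297.] L [149. 276.] strapends [274. 177.] [146. 158.]
1.9 pad [205. 174.] hingeR [285. 297.] L [149. 276.] strapends [278. 168.] [151. 150.]
2.0 pad [210. 164.] hingeR [285. 297.] L [149. 276.] strapends [282. 161.] [156. 143.]
2.1 pad [215. 156.] hingeR [285. 297.] L [149. 276.] strapends [286. 155.] [161. 137.]
2.2 pad [220. 149.] hingeR [285. 297.] L [149. 276.] strapends [290. 151.] [166. 133.]
[  2.01207493 115.2242573  169.8348968  -45.32619932] [-7.5 -5.   0.6  0.9 -2.4 -1.   0.5  2.1 -0.7 -2.1]
```

```bash
cat > plan.py <<'E'
from h import *
R0=rot([180,0,110])
def pose(K,a,t=15):   # K fixture coords of tip front corner, tilt a deg -> TCP world, rotation
    R=R0*Ro.from_rotvec([0,a,0],degrees=True); return fx(*K)-R.apply([11,0,t]),R
def rel(A,B): return (A[1].inv().apply(B[0]-A[0])/1000).round(4).tolist(),(A[1].inv()*B[1]).as_rotvec(degrees=True).round(1).tolist()
E
python3 - <<'E'
from plan import *
cur=(np.array([381.4,155.4,249]),R0)
w1=(np.array([400,160,400]),R0); w2=(fx(200,0,400),R0*Ro.from_rotvec([0,40,0],degrees=True))
w3=pose(hd(100,0,25,2.0),40)
for a,b in((cur,w1),(w1,w2),(w2,w3)): print(b[0].round(1),rel(a,b))
print('w2 rpy',w2[1].as_euler('xyz',degrees=True))
E
```

```text
[400 160 400] ([-0.002, 0.0191, -0.151], [0.0, 0.0, 0.0])
[618.1  29.3 400. ] ([-0.1974, 0.1602, 0.0], [-0.0, 40.0, -0.0])
[607.   59.9 214.9] ([-0.094, 0.0, 0.1627], [0.0, 0.0, 0.0])
w2 rpy [180. -40. 110.]
```

Request:
{"method": "servo_tool", "body": {
  "fingers": [0.066, 0.066, 0.066, 0.066, 0.066, 0.066],
  "linear": [
    [0, 0.002, -0.02],
    [0, 0.008, -0.06],
    [-0.001, 0.014, -0.105],
    [-0.002, 0.0185, -0.14],
    [-0.002, 0.0191, -0.151],
    [-0.002, 0.0191, -0.151]
  ],
  "rotation": [
    [0, 0, 0],
    [0, 0, 0],
    [0, 0, 0],
    [0, 0, 0],
    [0, 0, 0],
    [0, 0, 0]
  ]
}}

```text
time: 19.6
tool_pos: [401.5, 160.5, 400.8]
tcp_rot: [179.9, 0.0, 110.0]
ft_force: [-0.7, 0.1, -0.2]
finger_gap: 66.0
grip_force: 0.0
```

Request:
{"method": "servo_tool", "body": {
  "fingers": [0.066, 0.066, 0.066, 0.066, 0.066, 0.066, 0.066, 0.066, 0.066, 0.066],
  "linear": [
    [-0.012, 0.01, 0],
    [-0.035, 0.028, 0],
    [-0.065, 0.053, 0],
    [-0.095, 0.077, 0],
    [-0.125, 0.101, 0],
    [-0.155, 0.126, 0],
    [-0.18, 0.146, 0],
    [-0.1974, 0.1602, 0],
    [-0.1974, 0.1602, 0],
    [-0.1974, 0.1602, 0]
  ],
  "rotation": [
    [0, 2, 0],
    [0, 7, 0],
    [0, 13, 0],
    [0, 19, 0],
    [0, 25, 0],
    [0, 31, 0],
    [0, 36, 0],
    [0, 39, 0],
    [0, 40, 0],
    [0, 40, 0]
  ]
}}

```text
time: 20.6
tool_pos: [618.2, 28.9, 395.5]
tcp_rot: [-179.6, -40.2, 109.7]
ft_force: [-0.7, 0.8, 0.2]
finger_gap: 66.3
grip_force: 0.0
```

Request:
{"method": "servo_tool", "body": {
  "fingers": [0.066, 0.066, 0.066, 0.066, 0.066, 0.066, 0.066],
  "linear": [
    [-0.01, 0, 0.018],
    [-0.03, 0, 0.052],
    [-0.055, 0, 0.095],
    [-0.078, 0, 0.135],
    [-0.092, 0, 0.159],
    [-0.094, 0, 0.1627],
    [-0.094, 0, 0.1627]
  ],
  "rotation": [
    [0, 0, 0],
    [0, 0, 0],
    [0, 0, 0],
    [0, 0, 0],
    [0, 0, 0],
    [0, 0, 0],
    [0, 0, 0]
  ]
}}

```text
time: 21.3
tool_pos: [606.4, 61.2, 215.2]
tcp_rot: [-180.0, -40.0, 110.1]
ft_force: [0.7, 0.6, 1.1]
finger_gap: 65.6
grip_force: 0.0
```

```bash
python3 - <<'E'
from plan import *
al=lambda th:40*min(1,th/1.2)
P=lambda th,n=4:pose(hd(100,0,n,th),al(th))
A=P(2.0,25)
T1=[(2.0,15),(2.0,8)]+[(t,4) for t in(1.95,1.9,1.82,1.72,1.62,1.52,1.42,1.35)]
for th in T1: print(th,rel(A,P(*th)))
A=P(1.35)
print()
for th in (1.27,1.17,1.07,.97,.87,.77,.67,.57,.5,.45): print(th,rel(A,P(th)))
s=r.sense();print(s['tool_pos'],s['tcp_rot'],s['ft_force'])
E
```

```text
(2.0, 15) ([0.0096, -0.0, 0.0027], [0.0, 0.0, 0.0])
(2.0, 8) ([0.0164, -0.0, 0.0045], [0.0, 0.0, 0.0])
(1.95, 4) ([0.0251, -0.0, 0.0068], [0.0, 0.0, 0.0])
(1.9, 4) ([0.0299, -0.0, 0.0083], [0.0, 0.0, 0.0])
(1.82, 4) ([0.0373, -0.0, 0.0112], [0.0, 0.0, 0.0])
(1.72, 4) ([0.0463, -0.0, 0.0157], [0.0, 0.0, 0.0])
(1.62, 4) ([0.0548, -0.0, 0.021], [0.0, 0.0, 0.0])
(1.52, 4) ([0.0627, -0.0, 0.0271], [0.0, 0.0, 0.0])
(1.42, 4) ([0.0699, -0.0, 0.034], [0.0, 0.0, 0.0])
(1.35, 4) ([0.0746, 0.0, 0.0392], [0.0, 0.0, 0.0])

1.27 ([0.0049, -0.0, 0.0064], [0.0, 0.0, 0.0])
1.17 ([0.0104, -0.0, 0.0146], [0.0, -1.0, 0.0])
1.07 ([0.0158, -0.0, 0.023], [0.0, -4.3, -0.0])
0.97 ([0.0203, -0.0, 0.0318], [0.0, -7.7, -0.0])
0.87 ([0.0238, -0.0, 0.041], [0.0, -11.0, 0.0])
0.77 ([0.0264, -0.0, 0.0504], [0.0, -14.3, -0.0])
0.67 ([0.0281, -0.0, 0.06], [0.0, -17.7, 0.0])
0.57 ([0.0287, -0.0, 0.0697], [0.0, -21.0, -0.0])
0.5 ([0.0286, -0.0, 0.0765], [0.0, -23.3, 0.0])
0.45 ([0.0282, -0.0, 0.0813], [0.0, -25.0, -0.0])
[606.35127269  61.1942698  215.15946369] [-179.98984124  -39.99425491  110.08768085] [0.69664526 0.61347352 1.05621272]
```

Request:
{"method": "servo_tool", "body": {
  "fingers": [0.066, 0.066, 0.066, 0.066, 0.066, 0.066, 0.066, 0.066, 0.066, 0.066],
  "linear": [
    [0.0096, 0, 0.0027],
    [0.0164, 0, 0.0045],
    [0.0251, 0, 0.0068],
    [0.0299, 0, 0.0083],
    [0.0373, 0, 0.0112],
    [0.0463, 0, 0.0157],
    [0.0548, 0, 0.021],
    [0.0627, 0, 0.0271],
    [0.0699, 0, 0.034],
    [0.0746, 0, 0.0392]
  ],
  "rotation": [
    [0, 0, 0],
    [0, 0, 0],
    [0, 0, 0],
    [0, 0, 0],
    [0, 0, 0],
    [0, 0, 0],
    [0, 0, 0],
    [0, 0, 0],
    [0, 0, 0],
    [0, 0, 0]
  ]
}}

```text
time: 22.3
tool_pos: [578.5, 138.6, 232.4]
tcp_rot: [180.0, -40.0, 110.1]
ft_force: [1.6, -1.7, 1.9]
finger_gap: 65.7
grip_force: 1.5
```

```bash
python3 - <<'E'
from h import *
snap('scene','scene5')
g=np.load('pics/scene5.npy')[:,:,::-1]
im=cv2.resize(g[150:300,120:260],None,fx=4,fy=4,interpolation=cv2.INTER_CUBIC);cv2.imwrite('pics/crop7.png',im)
E
```

```text
(no output)
```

View pics/crop7.png

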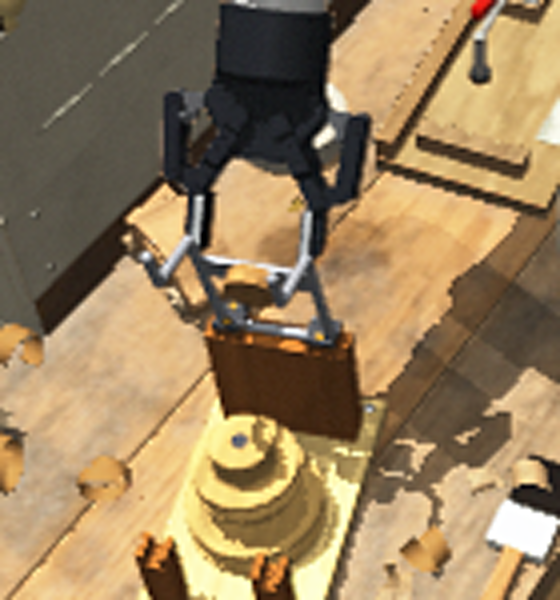

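The push is working: both fingertips bear on the rods just below the bend at (195,245) and (315,245), and the stack is untouched. I'll shift the contact slightly toward the hinge and carry on.

```bash
python3 - <<'E'
from plan import *
al=lambda th:40*min(1,th/1.2)
A=pose(hd(100,0,4,1.35),40)
P=lambda th,u=94:pose(hd(u,0,4,th),al(th),12)
for th in (1.29,1.19,1.09,.99,.89,.79,.69,.59,.5,.45): print(th,rel(A,P(th,94 if th<1.25 else 97)))
A=P(.45);print()
for th in (.37,.29,.21,.13,.08,.05,.03): print(th,rel(A,P(th)))
E
```

```text
1.29 ([0.0012, -0.0, 0.0094], [0.0, 0.0, 0.0])
1.19 ([0.004, -0.0, 0.0189], [0.0, -0.3, 0.0])
1.09 ([0.0091, -0.0, 0.0266], [-0.0, -3.7, 0.0])
0.99 ([0.0133, -0.0, 0.0347], [0.0, -7.0, 0.0])
0.89 ([0.0168, -0.0, 0.0432], [0.0, -10.3, 0.0])
0.79 ([0.0193, -0.0, 0.052], [0.0, -13.7, -0.0])
0.69 ([0.021, -0.0, 0.0609], [0.0, -17.0, 0.0])
0.59 ([0.0217, -0.0, 0.0699], [0.0, -20.3, 0.0])
0.5 ([0.0215, -0.0, 0.0781], [0.0, -23.3, 0.0])
0.45 ([0.0211, -0.0, 0.0825], [0.0, -25.0, -0.0])

0.37 ([0.002, 0.0, 0.0069], [0.0, -2.7, 0.0])
0.29 ([0.0034, -0.0, 0.0139], [0.0, -5.3, 0.0])
0.21 ([0.0043, -0.0, 0.021], [0.0, -8.0, 0.0])
0.13 ([0.0045, -0.0, 0.0281], [0.0, -10.7, -0.0])
0.08 ([0.0044, -0.0, 0.0325], [0.0, -12.3, 0.0])
0.05 ([0.0042, -0.0, 0.0352], [0.0, -13.3, -0.0])
0.03 ([0.004, 0.0, 0.0369], [0.0, -14.0, 0.0])
```

Request:
{"method": "servo_tool", "body": {
  "fingers": [0.066, 0.066, 0.066, 0.066, 0.066, 0.066, 0.066, 0.066, 0.066, 0.066],
  "linear": [
    [0.0012, 0, 0.0094],
    [0.004, 0, 0.0189],
    [0.0091, 0, 0.0266],
    [0.0133, 0, 0.0347],
    [0.0168, 0, 0.0432],
    [0.0193, 0, 0.052],
    [0.021, 0, 0.0609],
    [0.0217, 0, 0.0699],
    [0.0215, 0, 0.0781],
    [0.0211, 0, 0.0825]
  ],
  "rotation": [
    [0, 0, 0],
    [0, -0.3, 0],
    [0, -3.7, 0],
    [0, -7, 0],
    [0, -10.3, 0],
    [0, -13.7, 0],
    [0, -17, 0],
    [0, -20.3, 0],
    [0, -23.3, 0],
    [0, -25, 0]
  ]
}}

```text
time: 23.35
tool_pos: [554.1, 203.4, 181.5]
tcp_rot: [-179.9, -14.9, 110.1]
ft_force: [0.6, -0.7, 1.3]
finger_gap: 66.2
grip_force: 0.8
```

Request:
{"method": "servo_tool", "body": {
  "fingers": [0.066, 0.066, 0.066, 0.066, 0.066],
  "linear": [
    [0.002, 0, 0.0069],
    [0.0034, 0, 0.0139],
    [0.0043, 0, 0.021],
    [0.0045, 0, 0.0281],
    [0.0044, 0, 0.0325]
  ],
  "rotation": [
    [0, -2.7, 0],
    [0, -5.3, 0],
    [0, -8, 0],
    [0, -10.7, 0],
    [0, -12.3, 0]
  ]
}}

```text
time: 23.85
tool_pos: [550.1, 214.7, 151.4]
tcp_rot: [-179.9, -2.6, 110.1]
ft_force: [0.3, -2.1, 1.3]
finger_gap: 66.1
grip_force: 0.7
```

```bash
python3 - <<'E'
from h import *
snap('scene','scene6');s=r.sense();print(s['tool_pos'],s['tcp_rot'],s['ft_force'])
g=np.load('pics/scene6.npy')[:,:,::-1]
im=cv2.resize(g[180:320,120:260],None,fx=4,fy=4,interpolation=cv2.INTER_CUBIC);cv2.imwrite('pics/crop8.png',im)
E
```

```text
[549.63066073 215.09283345 150.75904249] [-179.87021786   -2.57668108  110.07863287] [0.34877171 0.99659215 0.71097758]
```

View pics/crop8.png

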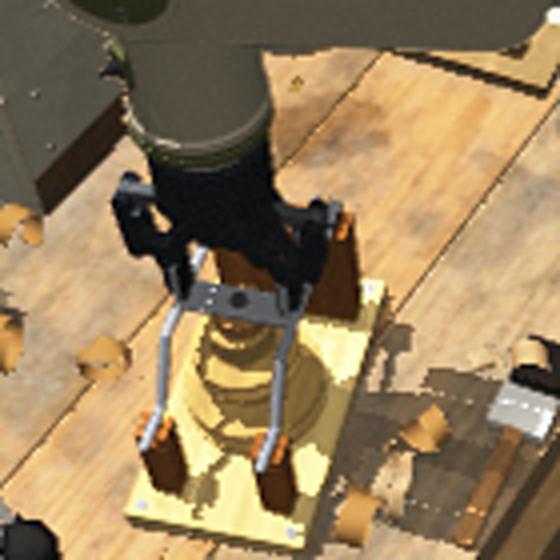

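The hold-down is nearly closed: rod ends are at the notches at (150,440) and (268,455), and the fingers rest on the rods beside the strap. I'll press down in small steps, watching the force.

Request:
{"method": "servo_tool", "body": {
  "fingers": [0.066, 0.066, 0.066, 0.066],
  "linear": [
    [0, 0, 0.0015],
    [0, 0, 0.003],
    [0, 0, 0.0045],
    [0, 0, 0.0045]
  ],
  "rotation": [
    [0, 0, 0],
    [0, 0, 0],
    [0, 0, 0],
    [0, 0, 0]
  ]
}}

```text
time: 24.3
tool_pos: [550.9, 214.2, 147.8]
tcp_rot: [-180.0, -2.7, 110.0]
ft_force: [-0.7, -0.3, -0.1]
finger_gap: 66.0
grip_force: 0.2
```

Request:
{"method": "servo_tool", "body": {
  "fingers": [0.066, 0.066, 0.066],
  "linear": [
    [0, 0, 0.0015],
    [0, 0, 0.003],
    [0, 0, 0.003]
  ],
  "rotation": [
    [0, 0, 0],
    [0, 0, 0],
    [0, 0, 0]
  ]
}}

```text
time: 24.6
tool_pos: [551.2, 214.4, 146.7]
tcp_rot: [179.9, -2.7, 110.0]
ft_force: [-5.9, -2.0, 12.3]
finger_gap: 66.2
grip_force: 6.2
```

Request:
{"method": "servo_tool", "body": {
  "fingers": [0.066, 0.066, 0.066],
  "linear": [
    [0, 0, 0.001],
    [0, 0, 0.0015],
    [0, 0, 0.0015]
  ],
  "rotation": [
    [0, 0, 0],
    [0, 0, 0],
    [0, 0, 0]
  ]
}}

```text
time: 24.9
tool_pos: [551.3, 214.4, 146.6]
tcp_rot: [179.9, -2.7, 110.0]
ft_force: [-11.8, -4.3, 21.4]
finger_gap: 66.0
grip_force: 10.7
```

The force rises without any movement, so it's at a hard stop. I'll retreat and check.

Request:
{"method": "servo_tool", "body": {
  "fingers": [0.066, 0.066, 0.066, 0.066, 0.066, 0.066, 0.066, 0.066],
  "linear": [
    [0, 0, -0.006],
    [0, 0, -0.02],
    [0, 0, -0.05],
    [0, 0, -0.09],
    [0, 0, -0.13],
    [0, 0, -0.16],
    [0, 0, -0.17],
    [0, 0, -0.17]
  ],
  "rotation": [
    [0, 0, 0],
    [0, 0, 0],
    [0, 0, 0],
    [0, 0, 0],
    [0, 0, 0],
    [0, 0, 0],
    [0, 0, 0],
    [0, 0, 0]
  ]
}}

```text
time: 25.7
tool_pos: [554.4, 207.3, 315.6]
tcp_rot: [179.8, -2.7, 110.0]
ft_force: [-0.1, 0.4, -0.6]
finger_gap: 65.8
grip_force: 0.0
```

Request:
{"method": "servo_tool", "body": {
  "fingers": [0.066, 0.066, 0.066, 0.066, 0.066, 0.066],
  "linear": [
    [0, -0.03, 0],
    [0, -0.07, 0],
    [0, -0.12, 0],
    [0, -0.15, 0],
    [0, -0.15, 0],
    [0, -0.15, 0]
  ],
  "rotation": [
    [0, 0, 0],
    [0, 0, 0],
    [0, 0, 0],
    [0, 0, 0],
    [0, 0, 0],
    [0, 0, 0]
  ]
}}

```text
time: 26.3
tool_pos: [412.0, 155.8, 311.8]
tcp_rot: [-179.9, -2.7, 110.0]
ft_force: [0.4, -0.4, -0.1]
finger_gap: 66.2
grip_force: 0.0
```

```bash
python3 - <<'E'
from h import *
snap('scene','scene7');s=r.sense();print(s['tool_pos'],s['ft_force']);c=cam('scene7')
g=np.load('pics/scene7.npy')[:,:,::-1];k=6;u0,v0=140,220
im=cv2.resize(g[v0:v0+100,u0:u0+66],None,fx=k,fy=k,interpolation=cv2.INTER_CUBIC);b=im.copy()
import h; h.SP=np.array([548.6,217.2,0])
for th,col in((0,(255,0,0)),(.04,(0,0,255))):
  for y in(-40,40):
    pts=[(proj(c,fx(*hd(u,y,n,th)))-[u0,v0]+.5)*k-.5 for u,n in((0,0),(115,0),(128,-45*13/20),(170,-45))]
    cv2.polylines(b,[np.int32(pts)],False,col,1)
out=np.zeros((600,800,3),np.uint8);out[:,:396]=im;out[:,400:796]=b;cv2.imwrite('pics/crop9.png',out)
E
```

```text
[412.55052053 155.93361027 312.1112893 ] [-0.02535127 -0.26791116 -0.15343734]
```

View pics/crop9.png

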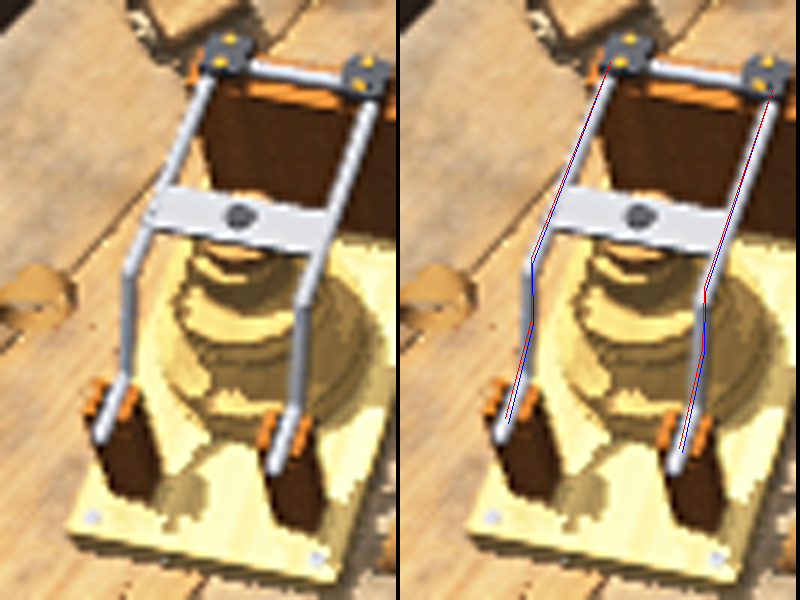

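Both rod ends lie in the notches at (110,410) and (285,445), the strap sits flat over the stack, and the arm is clear. Handing in.

```bash
python3 -c "
from bench import r
print(r.hand_in())"
```

```text
the job is handed in; nothing more can be done
None
```

The job is handed in (the hand-in gave no verdict): both pulleys looked fully seated in the camera images, the hold-down was pushed to a hard stop with its ends in the notches, and the arm never came in contact with the bottle, jar or tin as far as I could tell, though I didn't re-measure where they stand.

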